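# Lock the bayonet insert into the microscope light base

### The arm

A 6-joint arm with a two-finger parallel gripper is mounted at the origin on the work surface. World frame = base frame: x ahead of the robot, y to its left, z up, the work surface at z = 0. Lengths are in m, angles in rad, forces in N, time in s.
With the tool pointing down it reaches from about 0.275 to 0.725 m from the base axis. Payload 15.9 kg.
Tool frame: the origin (TCP) lies at the very end of the fingers, on their centre line; the grasp point (between the pads) lies 19 mm behind it (grasp_offset is the distance from the TCP to the grasp point, in m); z points along the fingers, y is the direction in which the jaws open and shut (so a half turn about z gives the same grasp; the last joint's range is limited). The gripper opens to 85 mm and grips with 20 to 120 N. Pads are 22 mm wide; open, the fingers measure 114 mm over their backs; the gripper's body (76 mm by 85 mm) begins 54 mm behind the grasp point. The pads swing forward as they close: fully open they stand 13 mm farther back than shut.
Start: joints at [1.282, 0.213, -0.034, 1.323, 0, 1.571], TCP at [0.142, 0.479, 0.231] pointing down, gripper open.
Joint ranges: [-2.98, 2.98], [-0.74, 1.72], [-1.14, 1.35], [-2.1, 2.04], [-1.57, 1.44], [-3.14, 3.14]. Speed limits (rad/s): [1.89, 1.89, 2.39, 2.57, 3.14, 3.14].

### API

Orientations are given as [roll, pitch, yaw] about the fixed x, y, z axes, in that order (R = Rz(yaw) Ry(pitch) Rx(roll)).
In Python, from workcell import reach, move_linear, movej, open_gripper, clamp, wait, inverse_kinematics, observe, get_image, camera_info, PlanningError, hand_in, trace, grasp_offset gives the robot as it stands. The module is installed in compiled form; this text tells all that it offers. Calls block until the motion is done:
- reach(position, orientation): joint-space move of the TCP to a pose.
- move_linear(position, rotation=None, velocity=0.15): straight line of the TCP; rotation=None keeps the orientation; velocity is the mean speed in m/s.
- movej(angles): joint-space move.
- open_gripper() and clamp(): open the fingers fully, or close them until they stop; the grip force is fixed at half the most.
- wait(seconds).
- inverse_kinematics(position, orientation): joint angles nearest the present ones, or None.
- observe(): the state.
- get_image(name): name is "scene" or "side" or "wrist"; returns the picture (400x640x3 uint8, red, green, blue); there is no depth.
- camera_info(name): a dict with "fov_y" (degrees; the focal length in pixels is half the picture's height over the tangent of half this angle, whatever the lens; pixels are square), "cx", "cy" (the principal point, pixels), "extrinsics" (4x4, takes a point from camera to world coordinates). Camera axes: x right, y up, looking along -z (the intrinsics and any distortion apply to the point x, -y, -z); pixel columns grow to the right and rows downward; lengths in m; the calibration is good to about 2 mm. The wrist camera is an equidistant fisheye: a pixel r from the principal point sees the ray r / f radians off the axis. A picture is of the moment at which its call begins: read the wrist's pose just before it. camera_info takes no time and is no camera call; for the wrist camera it gives the pose at the moment of the call.
A pose or a line that the arm cannot do raises PlanningError and nothing moves.
- hand_in(): hands the job in, once; it reports no verdict.
Trained networks look in the newest picture that a camera, given by its name, has taken for a name from the list of things; names that differ only in an ending like _2 or _b are one class to them, and where a whole thing is asked for, a point or a joint stands for the part that bears it (a point fixed in the world has none). Each returns a list of dicts, best first, with "confidence" (0 to 1); they miss things now and then, are a little off and sometimes report something else, mostly with a low value. They report only what shows in the picture. A call takes as long as a camera call. They do not tell look-alikes from the thing itself.
- trace(camera, query): "pixels" (400x640 bool, what is visible of it) and "position" ([column, row] in pixels, amid what is visible of it).
The state is a dict: "time": time; "joint_pos": joint angles; "joint_velocities": joint speeds; "effort": joint torques, N m; "eef_pos": TCP position; "ee_rot": TCP orientation; "contact_force": force on the tool from outside, world axes, zero at the start; "wrist_torque": the same for the moment, N m; "gripper_width": finger opening in m.
Only numpy, scipy, OpenCV 4.12 (cv2) and the standard library are available. Lean on these libraries where they do the work, as an engineer would, in place of code of your own. Each camera call takes 0.05 s, during which the arm holds its last target.

### The job

Take the round insert with the two side lugs and hang it in the collar of the microscope's light base, lugs down through the two gaps in the rim. Press it down lightly and twist it clockwise (seen from above) until both lugs drop into the locking notches and the top of its drum lies flush with the rim, then let go. Use a light hand, never forcing the insert against the base with more than about 25 N, and leave the plain insert without lugs, the dish and the slide box where they stand.

Things in the scene. Friction and masses are not known exactly. Their poses are not given: they have to be found in the camera images.
- insert: the insert to fit, standing on the bench: bare metal drum 72 mm in diameter, 31 mm tall, two metal lugs on opposite sides, about 0.3 kg. An upright black grip bar stands on it: 60 mm long along its own x (in line with the lugs), 12 mm thick along its own y, 31 to 66 mm above the underside. Origin: centre of the underside; z up along the axis. Half a turn makes no difference.
- insert_bar (a point): point on the insert's axis inside the grip bar, 52 mm above the drum's underside (14 mm below the bar's top); axes as the insert
- insert_lug (a point): middle of the tip of the insert's lug on its own +x side, 46 mm from the axis, 15 mm above the underside; the other lug is opposite. Lugs are 10 mm wide, 6 mm thick (12 to 18 mm above the drum's underside), stick out 10 mm from the drum; 92 mm over both tips
- light_base: white fixed microscope light base, 55 mm tall, round in front (224 mm wide), with a block and an upright steel stub (radius 20 mm, centre 148 mm from the collar's axis on the base's own +x, top 100 mm above the bench) at its rear. On it stands an aluminium bayonet collar: outside diameter 112 mm, bore 77 mm, rim 90 mm above the bench. Origin: on the collar's axis at bench height; z up
- collar (a point): point on the collar's axis level with its rim, 90 mm above the bench; axes as the light base. A hidden ledge lies 13 mm below the rim for the lugs' underside: resting on it, the insert's underside is 65 mm above the bench, its metal top 6 mm above the rim. From the gaps the insert turns only clockwise seen from above (negative about z), under the rim, to a stop at about 95 degrees
- gap (a point): middle of the entry gap in the rim on the base's own +x side, 43 mm from the collar's axis, level with the rim; the other gap is opposite. Gaps are 15 mm wide. Two hidden locking notches, opposite each other, 15 mm wide, 6 mm deep, lie in the ledge somewhere between 40 and 70 degrees clockwise of the gaps; locked, the insert's underside is 59 mm above the bench, its metal top flush with the rim
- seat_rest (a point): centre of the stiff sliding seat in the bore as it starts, 65 mm above the bench, just touching the drum's underside when the lugs rest on the ledge (this point stays; it does not follow the seat). It takes about 7 N in all, more than the insert weighs, to push the seat and insert down the last 6 mm into the notches; the seat then stays down without springing back
- plain_insert: another insert, same metal drum and black grip bar but without lugs; not for this base, leave it. Origin: centre of its underside
- dish: closed flat culture dish, 94 mm in diameter, 16 mm tall; leave it. Origin: centre of its underside
- slide_box: closed grey slide box 100 x 80 x 35 mm; leave it. Origin: centre of its underside
Not all that is in view belongs to the job. What is shaped like the insert but brown or yellow is not meant.

How it is judged:
On the way, in this order (a step that is already met when the one before it is completed fails the run):
1. the insert hangs in the collar, its lugs down through the gaps (underside less than 68 mm above the bench, within 5 mm of the collar's axis) (z of insert in the frame of light_base below 0.068 m and horizontal distance between insert and light_base below 0.005 m), for 0.1 s.
2. the lugs have dropped into the locking notches (underside less than 61.5 mm above the bench) (z of insert in the frame of light_base below 0.0615 m and horizontal distance between insert and light_base below 0.005 m), for 0.2 s.
At the end, for the whole second after the job is handed in: The insert rests locked in the collar: underside 55 to 61.5 mm above the bench (fully home is 59), within 5 mm of the collar's axis, tilted less than 0.07 rad, at rest (all of step 2 and z of insert in the frame of light_base above 0.055 m and angle between insert's own z axis and vertical below 0.07 rad and linear speed of insert below 0.02 m/s); the robot touches nothing.
It fails at once if the insert is forced against the light base with more than 25 N (contact force between insert and light_base above 25 N).
It fails at once if the plain insert is shifted by more than 25 mm (distance of plain_insert from where it was at the start of the episode above 0.025 m).
It fails at once if the dish is shifted by more than 25 mm (distance of dish from where it was at the start of the episode above 0.025 m).
It fails at once if the slide box is shifted by more than 25 mm (distance of slide_box from where it was at the start of the episode above 0.025 m).
It also fails if it takes over 64 s, if anything falls off the work surface, if the arm or the gripper's body presses on something with over 40 N, if the wrist force passes 120 N, or if a joint passes its speed limit or range.

## Working session

There is one attempt and no reset: what is moved stays moved. The work goes in short steps, each a Python script; the robot and the scene stay as the last script left them, time stands still between calls to the robot, and variables do not carry over. Pictures are saved under pics/ and viewed, and the job is handed in when it is done.

```bash
mkdir -p pics; ls
python3 - <<'E'
from workcell import *
import cv2,numpy as np
for n in ["scene","side","wrist"]:
    im=get_image(n); cv2.imwrite(f"pics/a_{n}.png",im[:,:,::-1])
    ci=camera_info(n); print(n,ci["fov_y"],ci["cx"],ci["cy"],{k:v for k,v in ci.items() if k not in("fov_y","cx","cy","extrinsics")}); print(np.round(ci["extrinsics"],3))
    for q in ["insert","light_base","plain_insert","collar"]:
        try:
            for d in trace(n,q)[:4]: print(n,q,round(d["confidence"],2),d["position"],d["pixels"].sum())
        except Exception as e: print(q,e)
o=observe();print(o["time"],o["eef_pos"],o["ee_rot"],o["contact_force"],grasp_offset)
E
```

```text
pics
scene 48.893491546484384 326.3403145697396 202.57543487531385 {}
[[ 0.869 -0.37   0.329  0.896]
 [ 0.495  0.66  -0.565 -0.6  ]
 [-0.008  0.654  0.757  0.994]
 [ 0.     0.     0.     1.   ]]
scene insert 0.87 [384.7, 261.3] 721
scene insert 0.73 [361.7, 228.0] 570
scene insert 0.62 [385.0, 194.2] 572
scene light_base 0.91 [299.1, 318.0] 9542
scene plain_insert 0.98 [328.5, 201.8] 537
scene collar 0.66 [300.4, 318.0] 9497
side 54.07991667200249 322.3058252209947 196.56384978690647 {}
[[ 0.943  0.225 -0.245  0.236]
 [-0.332  0.594 -0.733 -0.69 ]
 [-0.019  0.773  0.634  0.765]
 [ 0.     0.     0.     1.   ]]
side insert 0.97 [400.9, 210.9] 586
side insert 0.75 [356.8, 201.8] 573
side insert 0.7 [245.8, 198.9] 555
side insert 0.67 [341.5, 174.4] 488
side light_base 0.62 [403.3, 290.3] 10123
side plain_insert 0.8 [314.6, 206.8] 563
side collar 0.68 [409.0, 290.3] 10017
wrist 65.70646984690485 313.33593303178856 199.47127865510927 {}
[[ 0.285 -0.918 -0.276  0.072]
 [ 0.959  0.273  0.082  0.501]
 [ 0.    -0.288  0.958  0.373]
 [ 0.     0.     0.     1.   ]]
wrist plain_insert 0.61 [181.4, 380.8] 118
0.75 [0.14239612 0.47929729 0.23131863] [3.14155114e+00 2.48041195e-05 2.85280490e+00] [ 0.11151839 -0.41296154  0.45375563] 0.0187
```

View pics/a_scene.png

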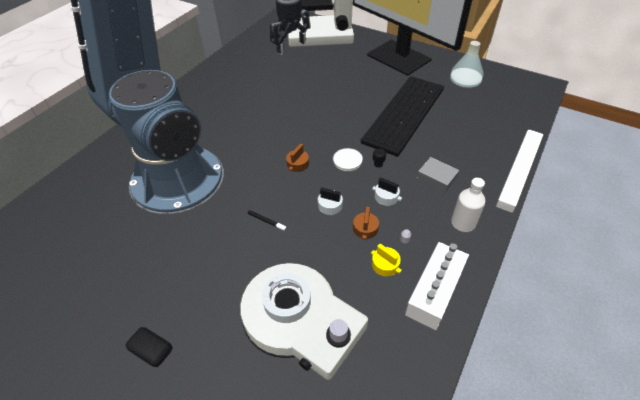

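View pics/a_side.png

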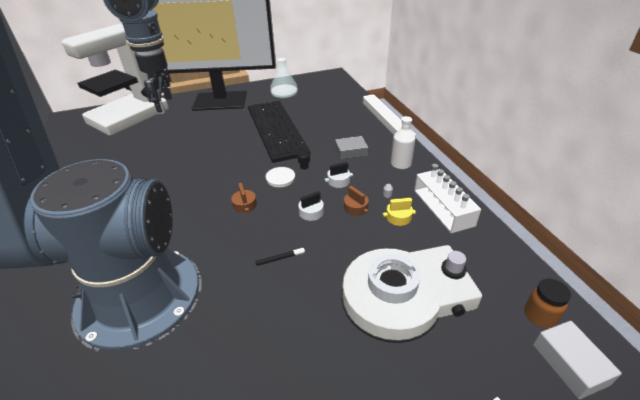

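View pics/a_wrist.png

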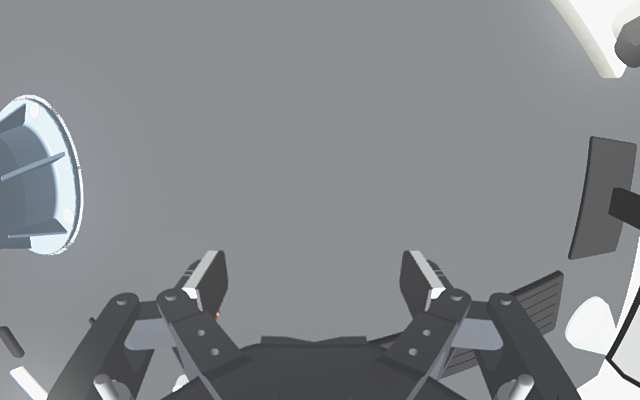

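The scene picture shows the lugged metal insert at (387,192), and the side picture shows it at (340,175). The plain insert is at (329,202) and (312,207), and the base is at the bottom, with its stub at (338,332) and (456,262). Next I'll triangulate a rough position and move the wrist camera over it.

```bash
cat > h.py <<'E'
from workcell import *
import cv2,numpy as np
from scipy.optimize import least_squares
def ray(ci,uv,fish=False):
    f=200/np.tan(np.radians(ci["fov_y"])/2); x=(uv[0]-ci["cx"]);y=(uv[1]-ci["cy"])
    if fish:
        r=np.hypot(x,y); t=r/f; d=np.array([np.sin(t)*x/max(r,1e-9),-np.sin(t)*y/max(r,1e-9),-np.cos(t)])
    else: d=np.array([x/f,-y/f,-1.])
    E=np.array(ci["extrinsics"]); d=E[:3,:3]@d
    return E[:3,3],d/np.linalg.norm(d)
def tri(rs):
    A=np.zeros((3,3));b=np.zeros(3)
    for o,d in rs:
        P=np.eye(3)-np.outer(d,d);A+=P;b+=P@o
    p=np.linalg.solve(A,b)
    return p,[np.linalg.norm((np.eye(3)-np.outer(d,d))@(p-o)) for o,d in rs]
def onz(r,z):
    o,d=r;return o+d*(z-o[2])/d[2]
def proj(ci,p,fish=False):
    f=200/np.tan(np.radians(ci["fov_y"])/2);E=np.array(ci["extrinsics"])
    c=E[:3,:3].T@(np.asarray(p)-E[:3,3]); x,y,z=c[0],-c[1],-c[2]
    if fish:
        r=np.hypot(x,y);t=np.arctan2(r,z);return np.array([ci["cx"]+f*t*x/max(r,1e-12),ci["cy"]+f*t*y/max(r,1e-12)])
    return np.array([ci["cx"]+f*x/z,ci["cy"]+f*y/z])
E
python3 - <<'E'
from h import *
s,t=camera_info("scene"),camera_info("side")
for n,a,b in [("insert",(387,187),(340,171)),("plain",(330,196),(312,201)),("collar",(287,298),(394,280)),("stubtop",(338,328),(456,260)),("brown",(366,225),(356,202)),("yellow",(386,261),(400,211)),("dish",(348,159),(280,177)),("box",(438,170),(352,146)),("bottleblack",(379,157),(304,158)),("vial",(406,236),(388,190))]:
    print(n,tri([ray(s,a),ray(t,b)]))
E
```

```text
insert (array([0.60964242, 0.24706068, 0.0432686 ]), [np.float64(0.0021123934149572736), np.float64(0.0021123934149571083)])
plain (array([0.48056023, 0.13518467, 0.04433831]), [np.float64(0.00071213624432179), np.float64(0.0007121362443216294)])
collar (array([ 0.55919045, -0.21125465,  0.06441528]), [np.float64(0.0020332203671798053), np.float64(0.002033220367179775)])
stubtop (array([ 0.70439257, -0.22716006,  0.08934735]), [np.float64(0.0010141358981997051), np.float64(0.0010141358981997442)])
brown (array([0.60955058, 0.11221576, 0.0181283 ]), [np.float64(0.0012098811897394554), np.float64(0.0012098811897394781)])
yellow (array([0.70918742, 0.02827412, 0.02131645]), [np.float64(0.0011215760384412166), np.float64(0.0011215760384412255)])
dish (array([0.43459221, 0.33611099, 0.00298725]), [np.float64(0.000862077329069512), np.float64(0.0008620773290696158)])
box (array([0.71351043, 0.4002153 , 0.02611945]), [np.float64(0.005459471905964335), np.float64(0.0054594719059641965)])
bottleblack (array([0.5290182 , 0.36533513, 0.0343246 ]), [np.float64(0.001420051600573528), np.float64(0.001420051600573428)])
vial (array([0.72269163, 0.13041089, 0.01864564]), [np.float64(0.0004890532897784941), np.float64(0.0004890532897786323)])
```

Run:
```python
from h import *
np.set_printoptions(precision=4,suppress=True)
reach([0.59,0.225,0.25],[np.pi,0,1.95])
for k in range(2):
    if k==1: move_linear([0.62,0.285,0.22])
    ci=camera_info("wrist");im=get_image("wrist");cv2.imwrite(f"pics/b{k}.png",im[:,:,::-1])
    np.savez(f"b{k}.npz",**ci)
    for q in ["insert","insert_lug","insert_bar"]:
        for d in trace("wrist",q)[:4]: print(k,q,round(d["confidence"],2),d["position"],d["pixels"].sum())
print(observe()["eef_pos"],observe()["time"])
```

```text
0 insert 0.86 [335.8, 154.6] 3001
0 insert 0.85 [123.7, 85.4] 2472
0 insert 0.78 [292.1, 249.8] 2507
0 insert 0.65 [335.5, 319.5] 1849
0 insert_lug 0.94 [331.3, 155.4] 3019
0 insert_lug 0.75 [295.1, 253.1] 2567
0 insert_lug 0.73 [335.2, 313.6] 1884
0 insert_lug 0.55 [117.2, 84.0] 2360
0 insert_bar 0.98 [336.0, 158.1] 2985
0 insert_bar 0.65 [338.4, 318.9] 1895
0 insert_bar 0.64 [296.0, 253.4] 2518
0 insert_bar 0.59 [120.8, 87.0] 2472
1 insert 0.91 [306.1, 335.9] 396
1 insert 0.83 [255.1, 289.5] 2569
1 insert 0.81 [291.6, 196.5] 3460
1 insert 0.63 [84.2, 123.7] 2532
1 insert_lug 0.91 [257.8, 291.9] 2656
1 insert_lug 0.59 [82.3, 122.3] 2460
1 insert_lug 0.58 [288.6, 197.2] 3382
1 insert_lug 0.56 [303.7, 335.8] 376
1 insert_bar 0.95 [256.6, 290.9] 2634
1 insert_bar 0.9 [294.2, 200.8] 3527
1 insert_bar 0.59 [308.6, 336.4] 386
1 insert_bar 0.57 [82.9, 125.0] 2480
[0.6201 0.2844 0.2208] 3.6583
```

View pics/b0.png

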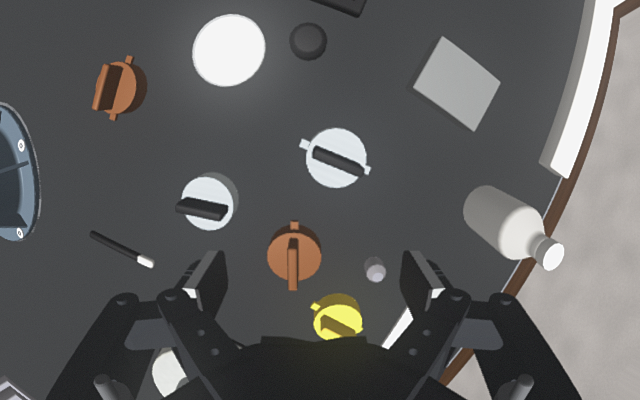

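View pics/b1.png

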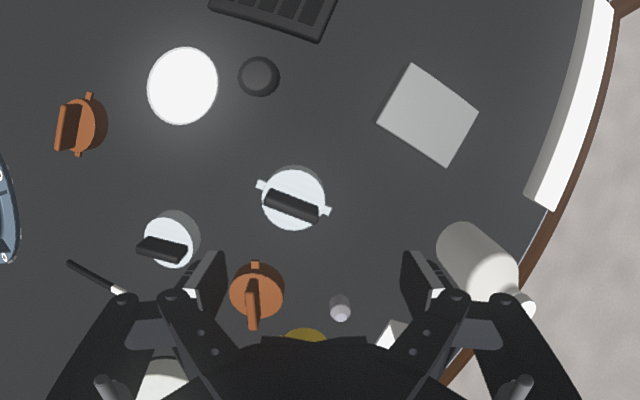

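Both wrist views show the metal insert: lug tips are near (302,145) and (368,170) in the first, and near (259,186) and (329,211) in the second. I'll zoom in for exact pixels.

Run:
```python
import cv2
a=cv2.imread("pics/b0.png")[110:210,285:385];b=cv2.imread("pics/b1.png")[150:250,245:345]
cv2.imwrite("pics/bz.png",cv2.hconcat([cv2.resize(x,(400,400),interpolation=cv2.INTER_CUBIC) for x in(a,b)]))
```

```text
(no output)
```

View pics/bz.png

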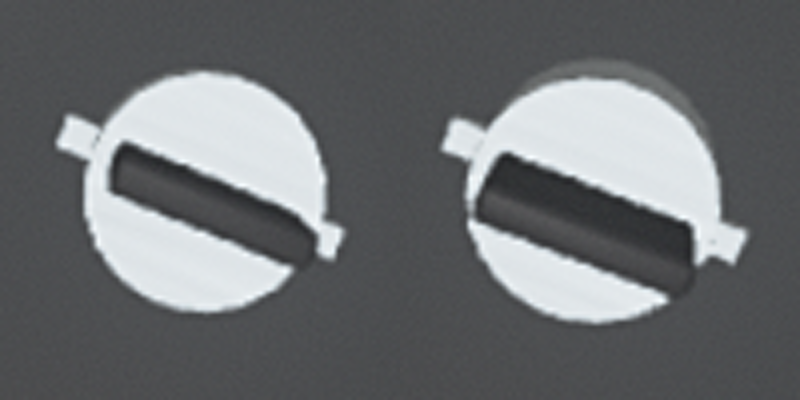

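Run:
```python
from h import *
np.set_printoptions(precision=4,suppress=True)
C=[dict(np.load(f"b{k}.npz")) for k in(0,1)]
P={"L":[(300.2,142.4),(256.6,183.2)],"R":[(369.4,171.2),(330.2,211.6)],"top":[(335.9,157.5),(293.0,199.6)]}
Z={"L":.017,"R":.017,"top":.031}
out={}
for n,p in P.items():
    r=[ray(C[k],p[k],True) for k in(0,1)]
    print(n,tri(r),onz(r[0],Z[n])[:2],onz(r[1],Z[n])[:2]); out[n]=(onz(r[0],Z[n])+onz(r[1],Z[n]))/2
d=out["R"]-out["L"];print(np.linalg.norm(d),(out["R"]+out["L"])/2,np.arctan2(d[1],d[0]))
print(C[0]["extrinsics"],observe()["eef_pos"],observe()["ee_rot"])
```

```text
L (array([0.5625, 0.2515, 0.0161]), [np.float64(0.00014488700397528867), np.float64(0.00014488700397549749)]) [0.5623 0.2516] [0.5627 0.2517]
R (array([0.6554, 0.2505, 0.0147]), [np.float64(0.00016759224784296356), np.float64(0.0001675922478428598)]) [0.655  0.2507] [0.6549 0.2513]
top (array([0.6085, 0.2516, 0.0261]), [np.float64(8.321686879765506e-05), np.float64(8.321686879766751e-05)]) [0.6078 0.2523] [0.6083 0.2531]
0.09245236306854016 [0.6087 0.2513 0.017 ] -0.0074067266776777635
[[ 0.9283 -0.356  -0.1071  0.562 ]
 [ 0.3718  0.8893  0.2664  0.2948]
 [ 0.0004 -0.2871  0.9579  0.3915]
 [ 0.      0.      0.      1.    ]] [0.6201 0.2844 0.2208] [ 3.1406 -0.      1.9493]
```

The insert's axis is at (0.6086, 0.2515), its yaw is about -0.007, and the lug span measures 92.5 mm, which agrees with the text. Next is the collar.

Run:
```python
from h import *
np.set_printoptions(precision=4,suppress=True)
reach([0.52,-0.22,0.32],[np.pi,0,0])
for k in range(2):
    if k==1: move_linear([0.54,-0.18,0.26])
    ci=camera_info("wrist");im=get_image("wrist");cv2.imwrite(f"pics/c{k}.png",im[:,:,::-1])
    np.savez(f"c{k}.npz",**ci)
    for q in ["light_base","collar","gap"]:
        for d in trace("wrist",q)[:2]: print(k,q,round(d["confidence"],2),d["position"],d["pixels"].sum())
    print(observe()["eef_pos"],observe()["time"])
```

```text
0 light_base 0.77 [311.5, 110.1] 27256
0 collar 0.81 [311.9, 111.4] 27451
0 gap 0.71 [312.5, 110.9] 27483
[ 0.5203 -0.2195  0.3198] 5.7583
1 light_base 0.56 [341.1, 127.0] 35464
1 collar 0.57 [343.4, 130.6] 35743
1 gap 0.58 [343.8, 124.8] 35435
1 gap 0.36 [48.3, 136.7] 1641
[ 0.5402 -0.1806  0.2608] 6.6083
```

View pics/c0.png

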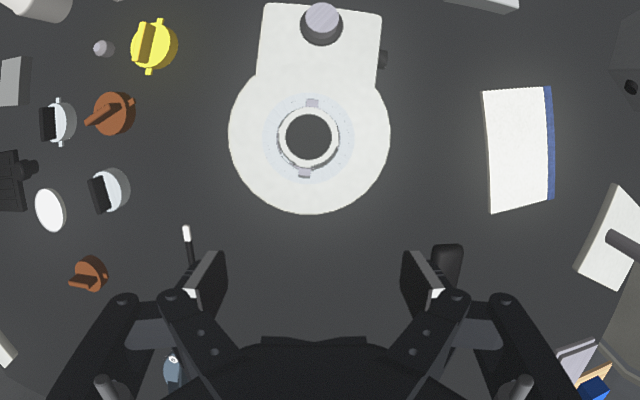

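View pics/c1.png

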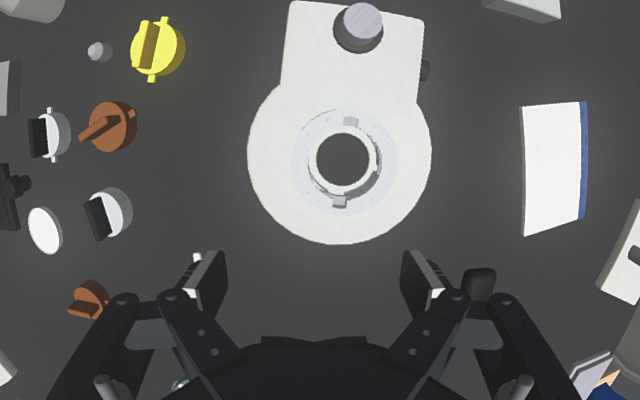

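The gaps show at about (312,103) and (304,173) in c0, and at (350,121) and (340,203) in c1. I'll enlarge with more contrast.

Run:
```python
import cv2,numpy as np
a=cv2.imread("pics/c0.png")[85:195,255:365];b=cv2.imread("pics/c1.png")[102:218,286:402]
def f(x):
    x=cv2.resize(x,(400,400),interpolation=cv2.INTER_CUBIC).astype(float)
    return np.clip((x-150)*255/100,0,255).astype(np.uint8)
cv2.imwrite("pics/cz.png",cv2.resize(cv2.hconcat([f(a),f(b)]),(800,400)))
```

```text
(no output)
```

View pics/cz.png

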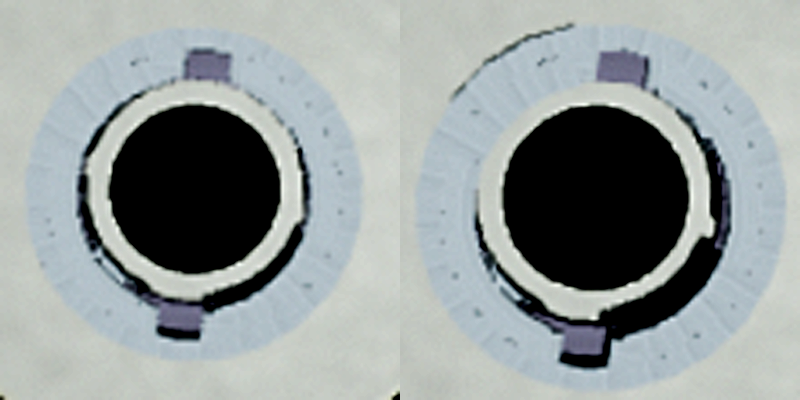

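Run:
```python
from h import *
np.set_printoptions(precision=4,suppress=True)
C=[dict(np.load(f"c{k}.npz")) for k in(0,1)]
sc=[.275,.29];off=[(255,85),(286,102)]
def px(k,x,y): return np.array([off[k][0]+(x+.5)*sc[k]-.5,off[k][1]+(y+.5)*sc[k]-.5])
bb=[(25,363,27,360),(15,386,24,390)]
M=[np.r_[px(k,b[0],b[2]),px(k,b[1],b[3])] for k,b in enumerate(bb)]
th=np.linspace(0,2*np.pi,120)
def ext(k,c,R):
    q=np.array([proj(C[k],[c[0]+R*np.cos(t),c[1]+R*np.sin(t),c[2]],True) for t in th])
    return np.r_[q.min(0),q.max(0)]
for ks in [(0,),(1,),(0,1)]:
    s=least_squares(lambda c:np.concatenate([ext(k,c,.056)-M[k] for k in ks]),[.56,-.21,.09]);print(ks,s.x,s.fun)
    s=least_squares(lambda c:np.concatenate([ext(k,[c[0],c[1],.09],.056)-M[k] for k in ks]),[.56,-.21]);print(ks,s.x,s.fun)
U=[(208.5,49),(223.5,52)];L=[(178.5,338),(183.5,366)]
for k in (0,1):
    u=onz(ray(C[k],px(k,*U[k]),True),.09);l=onz(ray(C[k],px(k,*L[k]),True),.09);d=u-l
    print(u,l,(u+l)/2,np.linalg.norm(d),np.arctan2(d[1],d[0]))
print(tri([ray(C[k],px(k,*U[k]),True) for k in(0,1)]),tri([ray(C[k],px(k,*L[k]),True) for k in(0,1)]))
# stub top
for k,p in ((0,(323,18)),(1,(363,22))):
    print('stub',onz(ray(C[k],p,True),.1))
```

```text
(0,) [ 0.558  -0.2117  0.0892] [ 0.095  -0.0953 -0.0943  0.0961]
(0,) [ 0.5581 -0.2117] [-0.0031 -0.1866  0.0024  0.1975]
(1,) [ 0.5581 -0.2115  0.0894] [ 0.0729 -0.0737 -0.0762  0.0771]
(1,) [ 0.5582 -0.2114] [-0.0203 -0.1609  0.0259  0.1829]
(0, 1) [ 0.5581 -0.2116  0.0892] [-0.0105 -0.1515 -0.1992  0.0418  0.2024  0.0115 -0.0278  0.084 ]
(0, 1) [ 0.5582 -0.2116] [-0.1484 -0.2676 -0.1406  0.1204  0.1106 -0.0846  0.1431  0.2479]
[ 0.6066 -0.2166  0.09  ] [ 0.51   -0.2066  0.09  ] [ 0.5583 -0.2116  0.09  ] 0.09711274862072222 -0.10338117335578145
[ 0.606  -0.2164  0.09  ] [ 0.5103 -0.2065  0.09  ] [ 0.5581 -0.2115  0.09  ] 0.09616062827579365 -0.10390075775010862
(array([ 0.6063, -0.2165,  0.0909]), [np.float64(0.00030660704439457897), np.float64(0.00030660704439464456)]) (array([ 0.5096, -0.2066,  0.0882]), [np.float64(9.555769211932921e-05), np.float64(9.555769211930323e-05)])
stub [ 0.7029 -0.2291  0.1   ]
stub [ 0.702  -0.2274  0.1   ]
```

The collar's axis is at (0.5582, -0.2116), the rim measures 0.089, and the gap yaw is -0.1035; the stub direction agrees. The bottle might be in the way of the grasp, so I'll check that before moving.

Run:
```python
from h import *
s,t=camera_info("scene"),camera_info("side")
print(tri([ray(s,(477,184)),ray(t,(406,122))]),tri([ray(s,(466,212)),ray(t,(403,152))]))
for z in (.3,.2,.15,.08,.036): print(z,inverse_kinematics([.6086,.2515,z],[np.pi,0,-.007]))
for y in (-.1035,-.8,-1.4,-1.75): print(y,inverse_kinematics([.5582,-.2116,.1],[np.pi,0,y]))
```

```text
(array([0.8426767 , 0.2712046 , 0.15650355]), [np.float64(0.0009031200180692257), np.float64(0.0009031200180693422)]) (array([0.84129413, 0.26375772, 0.04914686]), [np.float64(0.0010685177064071083), np.float64(0.001068517706407052)])
0.3 [ 0.39187081  0.60386463  0.72093832  1.68787002  0.         -2.74272185]
0.2 [ 0.39187081  0.56436237  0.40015794  1.4065919   0.         -2.74272185]
0.15 [ 0.39187081  0.57113434  0.28564729  1.28530928  0.         -2.74272185]
0.08 [ 0.39187081  0.60164274  0.15788129  1.12703487  0.         -2.74272185]
0.036 [ 0.39187081  0.63170173  0.09382906  1.03292366  0.         -2.74272185]
-0.1035 [-0.362339    0.46450128 -0.01555979  1.09073526  0.          2.88275365]
-0.8 [-0.362339    0.46450128 -0.01555979  1.09073526  0.         -2.70393166]
-1.4 [-0.362339    0.46450128 -0.01555979  1.09073526  0.         -2.10393166]
-1.75 [-0.362339    0.46450128 -0.01555979  1.09073526  0.         -1.75393166]
```

The bottle is clear at x=0.84. Turning clockwise needs a tool yaw of about pi, so that j6 has room. Next is the grasp.

Run:
```python
from h import *
np.set_printoptions(precision=4,suppress=True)
y=np.pi-.007
reach([.6086,.2515,.16],[np.pi,0,y])
print(observe()["joint_pos"])
move_linear([.6086,.2515,.037],velocity=.1)
print(observe()["contact_force"])
clamp()
o=observe();print("w",o["gripper_width"],o["contact_force"],o["eef_pos"])
move_linear([.6086,.2515,.16],velocity=.12); wait(.2)
o=observe();print("w",o["gripper_width"],o["contact_force"],o["wrist_torque"],o["eef_pos"],o["time"])
cv2.imwrite("pics/d.png",get_image("wrist")[:,:,::-1])
```

```text
[ 0.3911  0.5684  0.3069  1.309  -0.0001  0.3995]
[0.2966 0.259  0.5336]
w 0.010570849609907411 [-0.0867 -0.3048  1.7141] [0.6086 0.2514 0.037 ]
w 0.011138397206097866 [-0.5397  0.0442 -4.017 ] [-0.0087  0.0066 -0.0252] [0.6083 0.2514 0.1594] 12.1083
```

View pics/d.png

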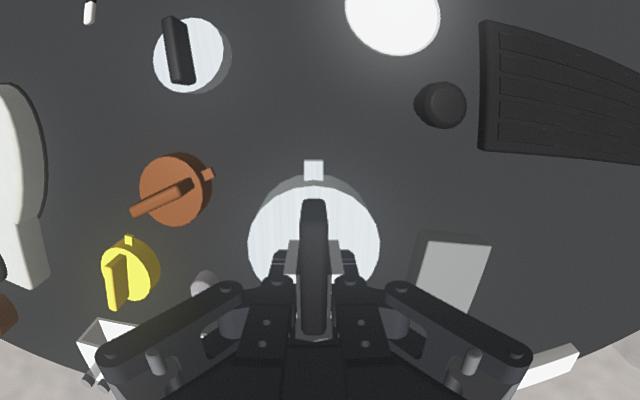

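The insert is held, with its lug at (313,170) in line with the bar. I'll check its place in the hand and carry it above the collar.

Run:
```python
from h import *
np.set_printoptions(precision=4,suppress=True)
ci=camera_info("wrist");o=observe()
p=onz(ray(ci,(313.5,160),True),o["eef_pos"][2]-.037+.018);d=p[:2]-o["eef_pos"][:2];print("lug tip rel TCP",d,np.linalg.norm(d))
y=np.pi-.1035
reach([.5582,-.2116,.17],[np.pi,0,y])
wait(.3)
print(observe()["eef_pos"],observe()["contact_force"],observe()["joint_pos"][5])
move_linear([.5582,-.2116,.142],velocity=.08)
o=observe();print(o["eef_pos"],o["ee_rot"],o["contact_force"],o["time"])
cv2.imwrite("pics/e.png",get_image("wrist")[:,:,::-1])
np.savez("e.npz",**camera_info("wrist"))
```

```text
lug tip rel TCP [-0.0469  0.0013] 0.04691011570606438
[ 0.5584 -0.2111  0.17  ] [-1.0247  0.0117 -4.1233] -0.2587828879937953
[ 0.5581 -0.2116  0.142 ] [ 3.1415 -0.0004  3.0381] [ 0.198   0.3579 -3.9227] 14.6583
```

View pics/e.png

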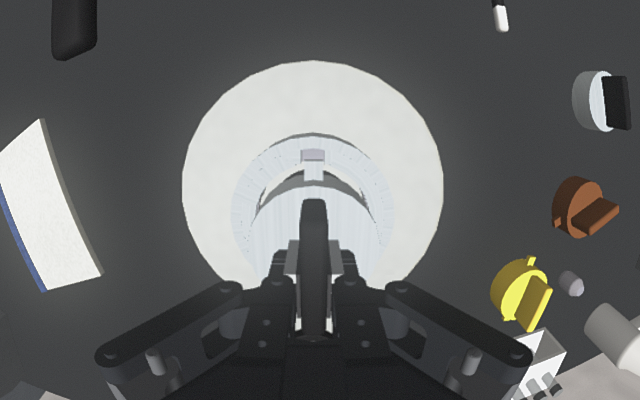

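The lug at (314,172) points straight at the gap at (313,155). I'll lower in guarded steps.

Run:
```python
from h import *
np.set_printoptions(precision=3,suppress=True)
x,y=.5582,-.2116
b=np.array(observe()["contact_force"])
z=.142
while z>.1021:
    z-= .004 if z>.130 else .002 if z>.106 else .001
    move_linear([x,y,z],velocity=.05)
    o=observe();f=np.array(o["contact_force"])-b
    print(round(z,4),o["eef_pos"],f,o["wrist_torque"])
    if f[2]>4 or np.hypot(f[0],f[1])>8: print("contact");break
print(observe()["time"])
```

```text
0.138 [ 0.558 -0.212  0.138] [ 2.387  0.743 -1.28 ] [-0.004 -0.03   0.023]
0.134 [ 0.558 -0.212  0.134] [ 1.399 -0.561 -1.211] [-0.01   0.067  0.022]
0.13 [ 0.558 -0.212  0.13 ] [0.467 0.647 0.267] [-0.009 -0.037 -0.042]
0.128 [ 0.558 -0.212  0.128] [ 1.443  0.93  -0.281] [ 0.004 -0.032 -0.023]
0.126 [ 0.558 -0.212  0.126] [ 1.431  2.143 -0.278] [-0.025  0.043  0.02 ]
0.124 [ 0.558 -0.212  0.124] [ 1.413  1.741 -0.573] [ 0.012  0.033 -0.006]
0.122 [ 0.558 -0.212  0.122] [ 1.017 -0.198 -0.931] [-0.02  -0.008  0.005]
0.12 [ 0.558 -0.212  0.12 ] [ 1.05   0.498 -0.51 ] [-0.02  -0.071  0.001]
0.118 [ 0.558 -0.212  0.118] [ 1.224  0.846 -0.398] [0.014 0.058 0.052]
0.116 [ 0.558 -0.212  0.116] [ 1.831  1.282 -0.09 ] [-0.01  -0.048 -0.002]
0.114 [ 0.558 -0.212  0.114] [ 1.514  1.344 -0.568] [ 0.038 -0.014  0.033]
0.112 [ 0.558 -0.212  0.112] [ 1.067  0.39  -1.101] [0.015 0.003 0.008]
0.11 [ 0.558 -0.212  0.11 ] [1.388 2.343 0.069] [0.026 0.011 0.028]
0.108 [ 0.558 -0.212  0.108] [ 1.563  0.735 -1.292] [0.028 0.039 0.011]
0.106 [ 0.558 -0.212  0.106] [ 0.753  1.084 -0.342] [ 0.042  0.017 -0.034]
0.105 [ 0.558 -0.212  0.105] [ 0.807  0.83  -0.228] [ 0.018  0.006 -0.034]
0.104 [ 0.558 -0.212  0.104] [ 1.387  0.707 -0.74 ] [ 0.058 -0.012  0.024]
0.103 [ 0.558 -0.212  0.103] [ 2.335  0.754 -0.607] [ 0.01  -0.021  0.021]
0.102 [ 0.558 -0.212  0.102] [ 0.823  1.044 -0.343] [-0.018 -0.106  0.03 ]
19.4583
```

No contact on the way through the gaps. I'll find the ledge gently.

```bash
cat >> h.py <<'E'
def fm(n=5,dt=.02):
    a=[]
    for _ in range(n): wait(dt); a.append(np.array(observe()["contact_force"]))
    return np.mean(a,0)
E
python3 - <<'E'
from h import *
np.set_printoptions(precision=3,suppress=True)
x,y=.5582,-.2116
z=.102
for i in range(8):
    z-=.0003
    move_linear([x,y,z],velocity=.02)
    f=fm();o=observe()
    print(round(z,4),o["eef_pos"],f,o["wrist_torque"])
    if f[2]>0: break
print(observe()["time"])
E
```

```text
0.1017 [ 0.558 -0.212  0.102] [-1.42   0.052  3.449] [0.152 0.384 0.02 ]
19.7917
```

The ledge is where expected: contact at TCP 0.1017 and about 8 N. Step 1's condition is met. I'll turn with light pressure, watching the force.

Run:
```python
from h import *
np.set_printoptions(precision=3,suppress=True)
x,y=.5582,-.2116;Y=np.pi-.1035
B=-4.3
z=.1018
move_linear([x,y,z],velocity=.02);print(fm())
done=False
a=0
while a<73:
    a+=9 if a<36 else 2
    reach([x,y,z],[np.pi,0,Y-np.radians(a)])
    f=fm(3);c=f[2]-B
    # regulate contact to 7..11 N, counting how far it gives
    n=0
    while c<7 and n<4 and a>=36:
        z-=.0002;n+=1;move_linear([x,y,z],velocity=.02);f=fm(3);c=f[2]-B
        if c>11: break
    if c>11: z+=.0001;move_linear([x,y,z],velocity=.02)
    o=observe();print(a,round(z,4),o["eef_pos"][2].round(5),"c",round(c,1),f[:2],o["wrist_torque"],round(o["time"],1))
    if c>17 or np.hypot(*f[:2])>14 or abs(o["wrist_torque"][2])>.6: print("stop");break
    if z<.1008: print("dropping");break
```

```text
[-1.691  0.355  4.969]
9 0.1018 0.10194 c 9.3 [0.288 0.39 ] [ 0.048 -0.015 -0.093] 20.4
18 0.1018 0.10195 c 9.1 [ 0.309 -0.185] [ 0.056  0.012 -0.115] 20.8
27 0.1018 0.10198 c 9.2 [0.087 0.04 ] [ 0.112 -0.015 -0.101] 21.1
36 0.1018 0.10195 c 9.0 [0.657 0.385] [-0.004 -0.066 -0.068] 21.4
38 0.1018 0.10185 c 8.9 [ 1.183 -0.071] [ 0.08  -0.321  0.042] 21.7
40 0.1018 0.10176 c 7.4 [ 1.753 -0.011] [ 0.05  -0.319 -0.078] 22.0
42 0.1018 0.10172 c 7.1 [0.748 0.351] [-0.013 -0.181 -0.047] 22.3
44 0.1012 0.10112 c 7.0 [-1.474  0.002] [ 0.032  0.246 -0.026] 23.5
46 0.1012 0.10111 c 7.2 [-3.813 -1.835] [-0.426  0.829  0.191] 23.8
48 0.1012 0.10167 c 10.1 [1.175 0.657] [ 0.387 -0.158 -0.132] 24.1
50 0.1013 0.1018 c 12.0 [-0.635  1.001] [ 0.18   0.054 -0.088] 24.7
52 0.1014 0.10182 c 11.7 [-0.812 -0.167] [ 0.08   0.079 -0.009] 25.2
54 0.1014 0.10188 c 10.9 [-0.643  0.046] [ 0.033  0.12  -0.076] 25.5
56 0.1014 0.10187 c 10.9 [-0.311 -0.542] [ 0.047  0.151 -0.104] 25.8
58 0.1014 0.1019 c 10.9 [-0.666 -0.541] [ 0.061  0.131 -0.073] 26.1
60 0.1014 0.10189 c 10.6 [-0.619 -0.185] [-0.014  0.137 -0.059] 26.4
62 0.1014 0.1019 c 10.7 [-0.417 -0.007] [ 0.104  0.083 -0.107] 26.7
64 0.1014 0.10185 c 10.4 [-0.348  0.06 ] [ 0.035  0.072 -0.055] 27.0
66 0.1014 0.1019 c 10.8 [-0.201  0.243] [ 0.11   0.187 -0.06 ] 27.3
68 0.1014 0.10192 c 10.6 [-0.075 -0.21 ] [ 0.025  0.039 -0.099] 27.6
70 0.1014 0.1019 c 10.7 [-0.038 -0.036] [ 0.005  0.072 -0.102] 27.9
72 0.1015 0.10193 c 11.1 [ 0.88  -0.605] [ 0.011 -0.149 -0.065] 28.5
74 0.1016 0.10192 c 11.2 [-0.081 -0.171] [-0.005 -0.313 -0.017] 29.0
```

It gave way by 0.8 mm at about 7 N between roughly 40 and 46 degrees, then rode up again. That puts the notch near 43 degrees. I'll turn back and press there.

Run:
```python
from h import *
np.set_printoptions(precision=3,suppress=True)
x,y=.5582,-.2116;Y=np.pi-.1035
B=-4.3
z=.1018
move_linear([x,y,z],velocity=.02)
for a in (60,43):
    reach([x,y,z],[np.pi,0,Y-np.radians(a)])
f=fm(3);print(f-[0,0,B],observe()["eef_pos"],observe()["wrist_torque"])
while z>.0956:
    z-=.0003
    move_linear([x,y,z],velocity=.02);f=fm(2);c=f[2]-B;o=observe()
    print(round(z,4),o["eef_pos"][2].round(5),round(c,1),f[:2],o["wrist_torque"],round(o["time"],1))
    if c>12 or np.hypot(*f[:2])>8: print("stop");break
```

```text
[-0.003 -0.509  1.218] [ 0.558 -0.211  0.101] [-0.005  0.069  0.029]
0.1015 0.1014 1.4 [ 0.04 -0.05] [ 0.03  -0.006  0.046] 30.3
0.1012 0.10119 0.4 [0.41  0.338] [ 0.036 -0.026  0.015] 30.6
0.1009 0.10106 4.8 [-1.198  0.038] [ 0.062  0.239 -0.002] 30.9
0.1006 0.10077 7.6 [-2.466  0.434] [ 0.094  0.455 -0.004] 31.2
0.1003 0.10033 7.3 [-1.843  0.153] [ 0.048  0.388 -0.07 ] 31.5
0.1 0.09997 6.7 [-1.492  0.649] [0.037 0.273 0.013] 31.8
0.0997 0.09969 6.6 [-2.016 -0.206] [-0.011  0.152 -0.002] 32.0
0.0994 0.09937 6.5 [-0.361 -0.644] [-0.004  0.168 -0.026] 32.3
0.0991 0.09906 5.9 [-0.615 -0.165] [-0.024  0.144 -0.03 ] 32.6
0.0988 0.09879 7.1 [-1.259  0.253] [-0.06   0.087 -0.012] 32.9
0.0985 0.09848 6.7 [-0.966 -0.837] [-0.018  0.067 -0.026] 33.2
0.0982 0.09817 6.4 [-1.156 -0.034] [-0.087  0.033  0.044] 33.5
0.0979 0.09788 6.8 [-0.742  0.001] [-0.102  0.042  0.001] 33.7
0.0976 0.09759 7.3 [-0.439 -0.664] [-0.039  0.042 -0.022] 34.0
0.0973 0.09727 6.8 [-0.61   0.047] [-0.065  0.038 -0.018] 34.3
0.097 0.09697 6.9 [ 0.094 -0.304] [-0.054 -0.047 -0.002] 34.6
0.0967 0.09669 6.5 [ 0.767 -0.356] [-0.049 -0.021 -0.027] 34.9
0.0964 0.09638 6.3 [ 0.867 -0.984] [-0.065 -0.035 -0.046] 35.1
0.0961 0.09608 6.5 [ 0.168 -0.912] [-0.062 -0.008 -0.   ] 35.4
0.0958 0.09596 9.2 [-0.523 -0.04 ] [-0.009  0.216 -0.035] 35.7
0.0955 0.09593 13.2 [-1.93  0.14] [ 0.159  0.551 -0.007] 36.0
stop
```

It moved down at a steady 7 N and came to a firm stop at TCP 0.0959, which puts the underside near 0.059. I'll unload, release, retreat and look.

Run:
```python
from h import *
np.set_printoptions(precision=3,suppress=True)
x,y=.5582,-.2116
move_linear([x,y,.0959],velocity=.02);print(fm(3))
open_gripper();o=observe();print(o["gripper_width"],o["contact_force"],o["eef_pos"])
move_linear([x,y,.2],velocity=.1)
reach([.46,-.17,.28],[np.pi,0,0])
wait(.3)
for n in("wrist","scene","side"):
    im=get_image(n);cv2.imwrite(f"pics/g_{n}.png",im[:,:,::-1]); 
    np.savez(f"g_{n}.npz",**camera_info(n))
a=cv2.imread("pics/g_scene.png")[240:380,200:400];b=cv2.imread("pics/g_side.png")[220:360,310:510]
cv2.imwrite("pics/gz.png",cv2.hconcat([cv2.resize(v,(400,280),interpolation=cv2.INTER_CUBIC) for v in(a,b)]))
print(observe()["time"],observe()["contact_force"])
```

```text
[-1.384  0.079  4.997]
0.08518915060642633 [-0.718 -0.772 -0.173] [ 0.558 -0.212  0.096]
40.625 [ 0.952  0.045 -0.879]
```

View pics/g_wrist.png

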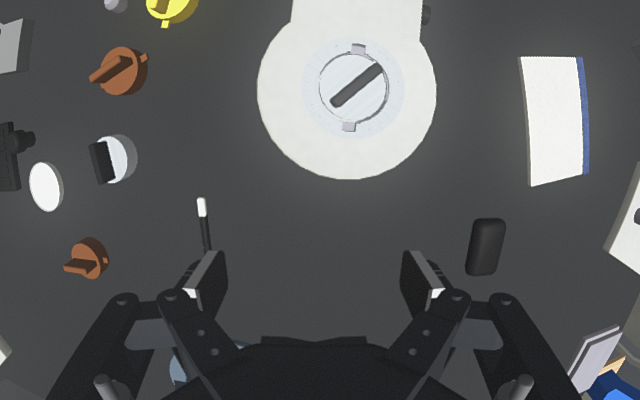

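View pics/gz.png

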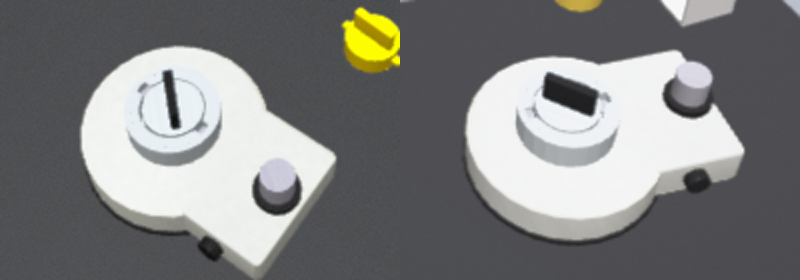

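The pictures show the drum flush and concentric in the collar (wrist view, centre about (354,88)), with the bar turned about 43 degrees off the gap line and both gaps empty. The gripper is clear.

```bash
python3 -c "
from workcell import *
hand_in();print(observe()['time'])"
```

```text
the job is handed in; nothing more can be done
the job is handed in; nothing more can be done
```

The insert is locked in the collar of the light base and released, and I handed the job in at about 41 s of the 64 s allowed. No verdict came back.

- **Fitting:** I gripped the lugged insert by its bar and lowered it through the gaps without contact. It met the ledge where the text said it should be.
- **Finding the notches:** On the first sweep the insert gave way only 0.8 mm between 40° and 46° and then rode out again, so I swept on to 74°. I then turned back counter-clockwise to 43° and pressed there.
- **Locking:** At 43° it went down steadily at about 7 N to a firm stop, with the underside at about 59 mm. The highest force I measured was about 13 N, against the 25 N limit.
- **Last checks:** The final pictures show the drum flush and centred, both gaps empty and the gripper clear. The arm never went near the slide box. The dish and plain insert look unmoved in the wrist picture, but I did not measure any of the three again.

The final height comes from the arm's position and the pictures; I did not triangulate the insert again after letting go. One camera measurement disagreed: the drum's top came out at 26 mm instead of 31 mm. The lug heights and span did agree, so I relied on those.

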